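# Open the push-latch drying chamber and spread out the heaped sample pots

## Task

Press the front of the drying chamber's closed door inward until its catch lets go, and let it swing fully open. Then spread the three white sample pots that lie heaped inside into a single layer: all upright on the chamber floor with at least 15 mm of clear air between any two, and the door left open. Do not push about or knock over the tin, bottles and weight standing round the chamber.

Things in the scene. Friction and masses are not known exactly. Their poses are not given: they have to be found in the camera images.
- chamber: grey bench-top drying chamber, fixed, 245 mm deep (x) by 280 mm wide (y), its top closed by a door that slopes 6 deg down to the front; wall tops 56 mm high in front, 82 mm at the back; black control strip on the front wall. Origin on the bench, mid width, 130 mm behind the front face, 115 mm before the back. x points from the front to the hinge side, y left, z up; yaw within 0.3 rad.
- chamber_floor (a point): centre of the inner floor, 10 mm above the bench, axes as the chamber's. The pots' space is 187 mm deep (x -93 to +93 mm) and 264 mm wide (y -132 to +132 mm). Above the bench its front bulkhead is 54 mm high, the side walls 60 mm in front to 80 mm at the back.
- door (a joint): rad: 0 closed and latched, negative pressed in, positive swung up and back. Pressing the pad in by about 7 mm (-0.033 rad, about 7 N; hard stop at 11 mm, -0.05) drives the spring catch aside; as the hand withdraws, the door rises by itself (damped, 3 to 4 s, push on the hand about 2 N) to its stop at 1.95, leaning back, and stays there. It does not latch again.
- door_pad (a point): centre of the top face of the round black press pad, 30 mm across, on the middle of the 50 mm wide white front rail of the door, 215 mm from the hinge. z is the door's outward normal, nearly straight up while closed. Moves with the door.
- door_hinge (a point): on the hinge axis at mid width, along the back edge (axis = the chamber's y), 86 mm above the bench. The door is a white frame with a clear pane, 236 mm from hinge to front edge, 276 mm wide, 8 mm thick; the pots show through it. A hand above it is in its way: withdraw up and toward the front.
- pot_a: round white plastic sample pot with a fixed lid, 40 mm across at the lid (widest, its upper 6 mm), 35 mm below that, 22 mm tall, about 20 g. Origin: centre of its underside, z up through the lid. Starts on the chamber floor, touching pot_b (centres 41 mm apart).
- pot_b: round white plastic sample pot with a fixed lid, 40 mm across at the lid (widest, its upper 6 mm), 35 mm below that, 22 mm tall, about 20 g. Origin: centre of its underside, z up through the lid. Starts on the chamber floor beside pot_a, farther from the chamber's front than pot_a.
- pot_c: round white plastic sample pot with a fixed lid, 40 mm across at the lid (widest, its upper 6 mm), 35 mm below that, 22 mm tall, about 20 g. Origin: centre of its underside, z up through the lid. Starts on top of pot_a and pot_b, midway, its underside 22 mm above the chamber floor.
- blue_tin: blue tin with a bare metal top band, 57 mm wide, 75 mm tall, a loose bystander beside the chamber. Origin: centre of its underside.
- amber_bottle: amber glass bottle with a black cap, 43 mm wide, 113 mm tall, a loose bystander beside the chamber. Origin: centre of its underside.
- teal_bottle: brown bottle with a teal cap, 39 mm wide, 88 mm tall, a loose bystander beside the chamber. Origin: centre of its underside.
- paperweight: dark blue cloth-covered lead weight with a tape handle, 48x76x35 mm, a loose bystander beside the chamber. Origin: centre of its underside.

How it is judged:
On the way, in this order (a step that is already met when the one before it is completed fails the run):
1. the door has been pressed inward (value of joint door below -0.022 rad).
2. the door has swung open (value of joint door above 1.6 rad), for 0.2 s.
At the end, for the whole second after the job is handed in: The door stands open (joint above 1.6 rad); all three pots stand upright (within 0.12 rad) and at rest on the chamber floor (undersides within 5 mm of it), inside the chamber walls, their centres at least 53 mm apart pairwise (about 13 mm of clear air) (value of joint door above 1.6 rad and z of pot_a in the frame of chamber_floor between -0.005 and 0.005 m and x of pot_a in the frame of chamber_floor between -0.085 and 0.085 m and y of pot_a in the frame of chamber_floor between -0.125 and 0.125 m and angle between each of pot_a, pot_b, pot_c's own z axis and vertical below 0.12 rad and linear speed of each of pot_a, pot_b, pot_c below 0.02 m/s and z of pot_b in the frame of chamber_floor between -0.005 and 0.005 m and x of pot_b in the frame of chamber_floor between -0.085 and 0.085 m and y of pot_b in the frame of chamber_floor between -0.125 and 0.125 m and z of pot_c in the frame of chamber_floor between -0.005 and 0.005 m and x of pot_c in the frame of chamber_floor between -0.085 and 0.085 m and y of pot_c in the frame of chamber_floor between -0.125 and 0.125 m and horizontal distance between pot_a and pot_b above 0.053 m and horizontal distance between each of pot_a, pot_b and pot_c above 0.053 m); the robot touches nothing.
It fails at once if the blue tin is knocked over or pushed more than 40 mm (distance of blue_tin from where it was at the start of the episode above 0.04 m or angle between blue_tin's own z axis and vertical above 0.5 rad).
It fails at once if the amber bottle is knocked over or pushed more than 40 mm (distance of amber_bottle from where it was at the start of the episode above 0.04 m or angle between amber_bottle's own z axis and vertical above 0.5 rad).
It fails at once if the teal bottle is knocked over or pushed more than 40 mm (distance of teal_bottle from where it was at the start of the episode above 0.04 m or angle between teal_bottle's own z axis and vertical above 0.5 rad).
It fails at once if the paperweight is knocked over or pushed more than 40 mm (distance of paperweight from where it was at the start of the episode above 0.04 m or angle between paperweight's own z axis and vertical above 0.5 rad).
It also fails if it takes over 72 s, if anything falls off the work surface, if the arm or the gripper's body presses on something with over 40 N, if the wrist force passes 120 N, or if a joint passes its speed limit or range.

## Robot

A 6-joint arm with a two-finger parallel gripper is mounted at the origin on the work surface; the furniture and walls round the work are solid. World frame = base frame: x ahead of the robot, y to its left, z up, the work surface at z = 0. Lengths are in m, angles in rad, forces in N, time in s.
With the tool pointing down it reaches from about 0.35 to 0.975 m from the base axis. Payload 4.9 kg.
Tool frame: the origin (TCP) lies on the centre line of the jaws, within the pads' length; the fingertips stand ahead of it and the grasp point (between the pads) is the TCP (manip.tip_extent is the z of the fingertips in the tool frame, in m); z points along the fingers, y is the line along which they close (so a half turn about z gives the same grasp; the last joint's range is limited). The gripper opens to 85 mm and grips with 20 to 120 N. Pads are 22 mm wide; open, the fingers measure 114 mm over their backs; the gripper's body (76 mm by 85 mm) begins 54 mm behind the grasp point. The pads swing forward as they close: fully open they stand 13 mm farther back than shut.
Start: joints at [-1.286, 0.053, 1.613, -0, 1.476, -0.119], TCP at [0.246, -0.575, 0.25] pointing down, gripper open.
Joint ranges: [-3.01, 3.01], [-1.01, 2.22], [0.06, 2.58], [-1.02, 4.17], [0.09, 2.62], [-3.14, 3.14]. Speed limits (rad/s): [2.57, 2.57, 3.14, 3.14, 3.14, 3.14].

## Interface

Orientations are given as a unit quaternion [w, x, y, z].
In Python, from plant import manip gives the robot as it stands. The module is installed in compiled form; this text tells all that it offers.
- The arm moves only by the shell command python3 -m crank 'ROWS'. ROWS is a JSON list that holds a single list of rows (three levels of brackets), with 1 to 5 rows, each of 7 numbers: the opening from 0.0 (shut) to 1.0 (fully open), then dx, dy, dz in m, then a rotation vector rx, ry, rz in rad; each row shifts and turns the commanded pose from where the row before left it, along the tool's axes as they then stand; what a row does not reach is not made up. A row lasts 1/8 s, in which the tool goes at most 0.0625 m and 0.188 rad, less where a joint would pass 70% of its speed; a pose out of reach is approached as far as the arm can. The fingers move at their own pace and stop on an object; the grip force is fixed at half the most. Time passes only in rows, so rows that do not move let the fingers close. It prints the time, the measured TCP pose, the force, the opening and the grip force at its end. Input that does not fit is refused with a message, and nothing moves.
- manip.state(): the state, without advancing time (a new reading comes with each control period).
- manip.grab_frame(name): name is "side" or "top" or "wrist"; returns (picture, depth): 384x512x3 uint8, red, green, blue; 384x512 float32, m along the optical axis (not along the pixel's ray), 0 where there is no reading.
- manip.camera_params(name): a dict with "intrinsics" (3x3 intrinsics, pixels), "k1" (the pictures are not rectified: a ray, as slopes to the right and down, at radius r is drawn at 1 + k1 r^2 times it, then the intrinsics apply), "xyz" and "orientation" of the camera in the world. Camera axes: x right, y down, z forward; pixel columns grow to the right and rows downward; lengths in m; the calibration is good to about 2 mm. A picture is of the moment at which its call begins: read the wrist's pose just before it. camera_params takes no time and is no camera call; for the wrist camera it gives the pose at the moment of the call.
- manip.job_done(): hands the job in; it is judged then, once.
Trained networks look in the newest picture that a camera, given by its name, has taken for a name from the list of things; names that differ only in an ending like _2 or _b are one class to them, and where a whole thing is asked for, a point or a joint stands for the part that bears it (a point fixed in the world has none). Each returns a list of dicts, best first, with "conf" (0 to 1); they miss things now and then, are a little off and sometimes report something else, mostly with a low value. They report only what shows in the picture. A call takes as long as a camera call.
- manip.look_for(camera, query): "extent" ([left, top, right, bottom] in pixels, round what is visible of it).
- manip.outline_of(camera, query): "region" (384x512 bool, what is visible of it) and "extent" ([left, top, right, bottom] in pixels, round what is visible of it).
- manip.mark_of(camera, query): "centre" ([row, column] in pixels: a listed point, or the origin of a listed thing).
The state is a dict: "time": time; "joint_pos": joint angles; "joint_vel": joint speeds; "joint_efforts": joint torques, N m; "tool_pos": TCP position; "tool_rot": TCP orientation; "contact_force": force on the tool from outside, world axes, zero at the start; "ft_torque": the same for the moment, N m; "gripper_width": opening from 0.0 (shut) to 1.0 (fully open); "grasp_force": force on a finger pad.
Only numpy, scipy, OpenCV 4.12 (cv2) and the standard library are available. Lean on these libraries where they do the work, as an engineer would, in place of code of your own. Each camera call takes 0.05 s, during which the arm holds its last target. There are 200 camera calls.

## Working session

There is one attempt and no reset: what is moved stays moved. The work goes in short steps, Python scripts to look and compute and a shell command to move; the robot and the scene stay as the last step left them, time stands still between calls to the robot, and variables do not carry over. Pictures are saved under pics/ and viewed, at most 10 in all, crops included, and the job is handed in when it is done.

```bash
mkdir -p pics
cat > h.py <<'E'
from plant import manip
import numpy as np, cv2
from scipy.spatial.transform import Rotation as R
def rot(q): return R.from_quat([q[1],q[2],q[3],q[0]])
def ray(cam,row,col):
    p=manip.camera_params(cam);K=np.array(p["intrinsics"],float);k=p["k1"]
    d=np.array([(col-K[0,2])/K[0,0],(row-K[1,2])/K[1,1]]);s=d.copy()
    for _ in range(20): s=d/(1+k*(s@s))
    return np.array(p["xyz"]),rot(p["orientation"]),np.array([s[0],s[1],1.])
def at_depth(cam,row,col,z):
    o,r,s=ray(cam,row,col);return o+r.apply(s*z)
def at_z(cam,row,col,h):
    o,r,s=ray(cam,row,col);d=r.apply(s);return o+d*(h-o[2])/d[2]
def totool(v):
    return rot(manip.state()["tool_rot"]).inv().apply(v)
E
python3 - <<'E'
from h import *
np.set_printoptions(precision=4,suppress=True)
s=manip.state();print(s["tool_pos"],s["tool_rot"],s["time"],manip.tip_extent)
for c in ["top","side"]:
    im,d=manip.grab_frame(c);cv2.imwrite(f"pics/{c}0.png",im[:,:,::-1])
    print(c,manip.camera_params(c)["xyz"])
    for q in ["door_pad","door_hinge","chamber_floor","chamber","pot_a","blue_tin","amber_bottle","teal_bottle","paperweight"]:
        for m in manip.mark_of(c,q)[:3]:
            r,cc=m["centre"];z=d[min(max(int(r),0),383),min(max(int(cc),0),511)]
            print(q,round(m["conf"],2),np.round(m["centre"],1),at_depth(c,r,cc,z))
E
```

```text
[ 0.2454 -0.5742  0.2491] [-0.001   0.9797  0.2005 -0.0001] 0.0 0.019
top [ 0.373  -0.0158  1.2406]
door_pad 0.95 [222.3 224.1] [0.4685 0.0801 0.0707]
door_pad 0.21 [179.1 362.1] [ 0.6186 -0.3539  0.0441]
door_hinge 0.82 [154.9 219.3] [0.6792 0.1019 0.0802]
chamber_floor 0.34 [180.6 363.6] [ 0.6127 -0.357   0.0496]
chamber 0.81 [189.7 225.5] [0.5693 0.0788 0.0767]
blue_tin 0.71 [223.1 135. ] [0.4597 0.3549 0.0712]
amber_bottle 0.52 [178.3 361.8] [ 0.6221 -0.3542  0.0399]
teal_bottle 0.67 [219.  360.2] [ 0.4891 -0.3401  0.0607]
paperweight 0.65 [177.7 138.3] [0.6107 0.3684 0.0293]
side [ 0.0639 -1.2015  1.1761]
door_pad 0.69 [186.1 223. ] [0.4596 0.066  0.0624]
door_pad 0.62 [144.3 235.7] [0.6129 0.3481 0.0175]
door_hinge 0.88 [165.1 273. ] [0.6588 0.0792 0.0875]
door_hinge 0.42 [145.7 237.5] [0.6158 0.3348 0.0184]
chamber 0.96 [188.6 252. ] [0.5466 0.0073 0.0683]
blue_tin 0.63 [150.  200.6] [0.4628 0.3445 0.033 ]
amber_bottle 0.85 [273.  322.2] [ 0.6119 -0.3913  0.0264]
teal_bottle 0.82 [283.3 279.9] [ 0.4819 -0.3703  0.0161]
paperweight 0.48 [148.9 233.8] [ 0.6057  0.3532 -0.0071]
```

View pics/top0.png

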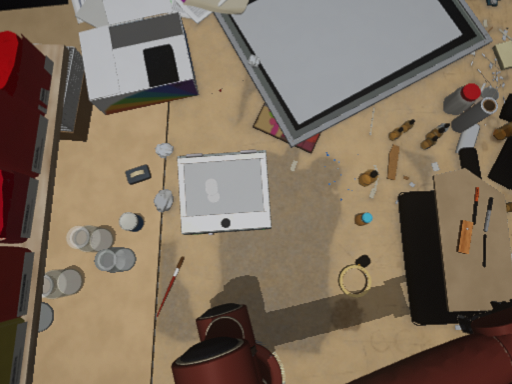

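View pics/side0.png

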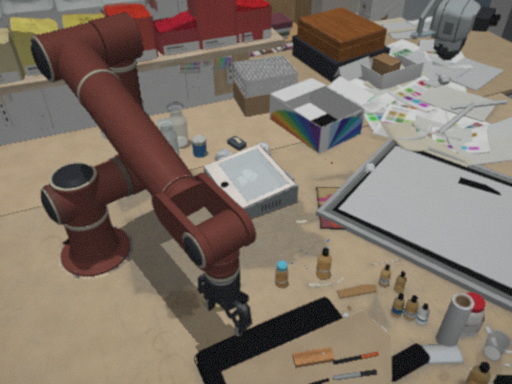

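The views agree: the pad is at about (224,222) in the top view, with the chamber turned slightly left. The bystanders are more than 10 cm clear on both sides. Next I'll get the yaw.

```bash
cat >> h.py <<'E'
def chamber_yaw():
    o=manip.outline_of("top","chamber")[0]["region"].astype(np.uint8)
    c=max(cv2.findContours(o,0,2)[0],key=cv2.contourArea)
    b=cv2.boxPoints(cv2.minAreaRect(c));return np.array([at_z("top",y,x,.07) for x,y in b])
E
python3 - <<'E'
from h import *
np.set_printoptions(precision=4,suppress=True)
im,d=manip.grab_frame("top")
b=chamber_yaw();print(b)
for i in range(4):
    v=b[(i+1)%4]-b[i];print(np.linalg.norm(v),np.arctan2(v[1],v[0]))
E
python3 -m crank '[[[0,0,0,0,0,0,0.155],[0,0,0,0,0,0,0.155]]]'
python3 -c "
from h import *
s=manip.state();print(s['tool_rot'],totool(np.array([.4685,.0795,.13])-s['tool_pos']))"
```

```text
[[ 0.6815  0.2384  0.07  ]
 [ 0.7054 -0.0465  0.07  ]
 [ 0.4475 -0.0662  0.07  ]
 [ 0.4243  0.2085  0.07  ]]
0.28593603817624014 -1.4868939444820823
0.2586787529149322 -3.0656151801420757
0.2756219717563588 1.6551664303884717
0.25893145736468426 0.11582401996955359
time: 1.35
tool_pos: [0.2456, -0.5747, 0.2503]
tool_rot: [-0.0, 0.999, 0.044, 0.0]
contact_force: [-0.7, -0.2, 0.3]
gripper_width: 0.607
grasp_force: 0.0
[-1.80336392e-05  9.99017338e-01  4.43210886e-02  6.63116762e-07] [ 0.27998998 -0.6319031   0.12030397]
```

```bash
python3 -m crank '[[[0,0.0233,-0.0527,0,0,0,0],[0,0.0233,-0.0527,0,0,0,0],[0,0.0233,-0.0527,0,0,0,0],[0,0.0233,-0.0527,0,0,0,0],[0,0.0233,-0.0527,0,0,0,0]]]' >/dev/null
python3 -m crank '[[[0,0.0233,-0.0527,0,0,0,0],[0,0.0233,-0.0527,0,0,0,0],[0,0.0233,-0.0527,0,0,0,0],[0,0.0233,-0.0527,0,0,0,0],[0,0.0233,-0.0527,0,0,0,0]]]' >/dev/null
python3 -m crank '[[[0,0.0233,-0.0527,0,0,0,0],[0,0.0233,-0.0527,0,0,0,0],[0,0,0,0.04,0,0,0],[0,0,0,0.04,0,0,0],[0,0,0,0,0,0,0]]]'
python3 - <<'E'
from h import *
np.set_printoptions(precision=4,suppress=True)
s=manip.state();im,d=manip.grab_frame("wrist");cv2.imwrite("pics/w1.png",im[:,:,::-1])
for q in ["door_pad","pot_a"]:
  for m in manip.mark_of("wrist",q)[:3]:
    r,c=m["centre"];print(q,m["conf"],m["centre"],at_z("wrist",r,c,.07))
  for c in ["side"]:
    pass
print(totool(np.array([.4685,.0795,.13])-s['tool_pos']))
E
```

```text
time: 3.22
tool_pos: [0.4622, 0.0813, 0.1668]
tool_rot: [-0.0, 0.999, 0.047, -0.004]
contact_force: [0.4, -1.1, -0.2]
gripper_width: 0.005
grasp_force: 0.0
door_pad 0.69 [189.3, 261.3] [0.4717 0.077  0.07  ]
[0.006  0.0024 0.0368]
```

View pics/w1.png

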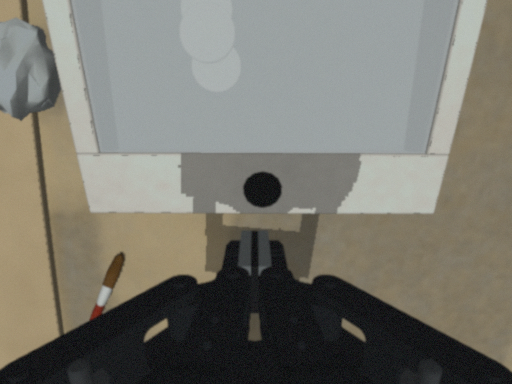

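The wrist view shows the pad at (262,189), just ahead of the shut fingertips, and the pot heap left of centre at about (210,40). I'll press at (0.470, 0.078).

```bash
python3 -m crank '[[[0,0.008,0.0035,0.035,0,0,0],[0,0,0,0.035,0,0,0],[0,0,0,0.005,0,0,0],[0,0,0,0,0,0,0]]]'
python3 -m crank '[[[0,0,0,0.004,0,0,0],[0,0,0,0.003,0,0,0],[0,0,0,0.003,0,0,0],[0,0,0,0,0,0,0]]]'
```

```text
time: 3.88
tool_pos: [0.4742, 0.0782, 0.0972]
tool_rot: [0.0, 0.999, 0.047, 0.001]
contact_force: [0.2, -0.2, -0.4]
gripper_width: 0.001
grasp_force: 0.0
time: 4.38
tool_pos: [0.474, 0.0784, 0.0865]
tool_rot: [0.0, 0.999, 0.047, 0.001]
contact_force: [0.8, -0.5, 4.0]
gripper_width: 0.002
grasp_force: 2.1
```

```bash
python3 -m crank '[[[0,0,0,0.003,0,0,0],[0,0,0,0.001,0,0,0],[0,0,0,0,0,0,0]]]'
```

```text
time: 4.75
tool_pos: [0.4744, 0.0784, 0.0831]
tool_rot: [0.0, 0.999, 0.047, 0.001]
contact_force: [-1.6, -0.3, 8.3]
gripper_width: 0.001
grasp_force: 3.8
```

```bash
python3 -m crank '[[[0,0,0,0.002,0,0,0],[0,0,0,0,0,0,0]]]'
python3 -m crank '[[[0,-0.01,0,-0.03,0,0,0],[0,-0.03,0,-0.05,0,0,0],[0,-0.03,0,-0.05,0,0,0],[0,-0.02,0,-0.05,0,0,0],[0,0,0,0,0,0,0]]]'
```

```text
time: 5.0
tool_pos: [0.4745, 0.0784, 0.0811]
tool_rot: [0.0, 0.999, 0.047, 0.002]
contact_force: [-1.5, -0.6, 7.6]
gripper_width: -0.0
grasp_force: 3.6
time: 5.62
tool_pos: [0.3847, 0.0699, 0.2646]
tool_rot: [0.0, 0.999, 0.047, 0.005]
contact_force: [0.3, 0.9, 0.8]
gripper_width: 0.004
grasp_force: 0.0
```

```bash
for i in 1 2 3 4 5; do python3 -m crank '[[[1,0,0,0,0,0,0],[1,0,0,0,0,0,0],[1,0,0,0,0,0,0],[1,0,0,0,0,0,0],[1,0,0,0,0,0,0]]]' >/dev/null; done
python3 -m crank '[[[1,0,0,0,0,0,0],[1,0,0,0,0,0,0],[1,0,0,0,0,0,0],[1,0,0,0,0,0,0],[1,0,0,0,0,0,0]]]'
cat > look.py <<'E'
from h import *
import sys
np.set_printoptions(precision=4,suppress=True)
print(manip.state()["tool_pos"])
for c in sys.argv[2:]:
    im,d=manip.grab_frame(c);cv2.imwrite(f"pics/{c}{sys.argv[1]}.png",im[:,:,::-1])
    for m in manip.outline_of(c,"pot_a")[:4]:
        r=m["region"];ys,xs=np.nonzero(r)
        if not len(ys):continue
        z=np.median(d[r][d[r]>0]) if (d[r]>0).any() else 0
        print(c,"outline",round(m["conf"],2),np.round(m["extent"]),len(ys),at_depth(c,ys.mean(),xs.mean(),z))
    for q in ["pot_a","chamber_floor","door_hinge"]:
        for m in manip.mark_of(c,q)[:4]:
            r,cc=m["centre"];h={"pot_a":.01,"chamber_floor":.01,"door_hinge":.086}[q];print(c,q,round(m["conf"],2),np.round(m["centre"]),at_z(c,r,cc,h))
E
python3 look.py 2 top wrist
```

```text
time: 9.38
tool_pos: [0.3834, 0.0699, 0.2593]
tool_rot: [0.0, 0.999, 0.047, -0.0]
contact_force: [0.3, -0.5, 0.2]
gripper_width: 1.001
grasp_force: 0.0
[0.3834 0.0699 0.2593]
top outline 0.63 [208. 182. 218. 196.] 131 [0.5742 0.1251 0.054 ]
top outline 0.55 [208. 194. 218. 204.] 85 [0.5498 0.1189 0.0319]
top outline 0.49 [210. 181. 216. 183.] 22 [0.6052 0.1305 0.0321]
top pot_a 0.54 [189. 214.] [0.582  0.1228 0.01  ]
top pot_a 0.52 [190. 209.] [0.58   0.1372 0.01  ]
top pot_a 0.46 [197. 216.] [0.5556 0.1152 0.01  ]
top chamber_floor 0.87 [187. 228.] [0.5893 0.0767 0.01  ]
top door_hinge 0.64 [153. 221.] [0.6836 0.0965 0.086 ]
wrist outline 0.89 [200.   0. 238.  15.] 423 [0.5434 0.1207 0.0321]
```

View pics/wrist2.png

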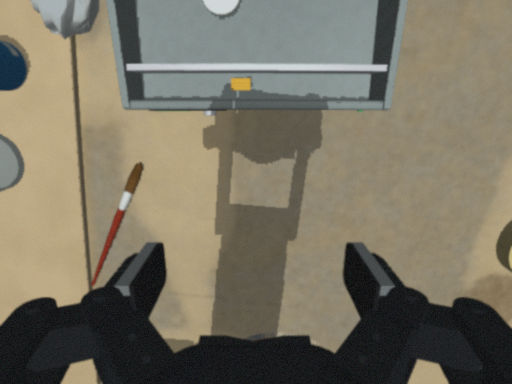

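The wrist view shows the door up and out of the way. The front wall is at row 105, the bulkhead at row 68, and the front pot is cut off at (220,0). I'll move forward for a full view.

```bash
python3 -m crank '[[[1,0.06,0,-0.01,0,0,0],[1,0.045,0,-0.01,0,0,0],[1,0,0,0,0,0,0],[1,0,0,0,0,0,0]]]'; python3 look.py 3 wrist
```

```text
time: 10.38
tool_pos: [0.4873, 0.0798, 0.2788]
tool_rot: [-0.0, 0.999, 0.047, -0.001]
contact_force: [0.3, -0.6, 1.1]
gripper_width: 0.999
grasp_force: 0.0
[0.4873 0.0798 0.2788]
wrist outline 0.84 [202.  42. 235.  69.] 503 [0.6028 0.1317 0.0325]
wrist outline 0.81 [201.  60. 239.  96.] 1104 [0.5762 0.1263 0.0542]
wrist outline 0.73 [208.  88. 242. 116.] 629 [0.5507 0.1188 0.0323]
wrist pot_a 0.98 [ 62. 224.] [0.5974 0.1277 0.01  ]
wrist pot_a 0.92 [ 81. 222.] [0.576  0.1288 0.01  ]
wrist pot_a 0.87 [ 98. 226.] [0.5566 0.122  0.01  ]
```

View pics/wrist3.png

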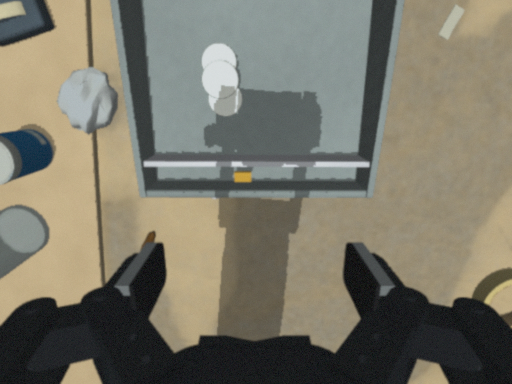

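The wrist view shows the upper pot at (221,78) on b (219,58) and a (226,101), with the bulkhead at row 162. All three heights match (lid tops at 54 and 32 mm). The heap lies along the chamber's x, so closing the jaws along y is clear.

```bash
python3 -m crank '[[[1,0.05,-0.02,0.03,0,0,0],[1,0.043,-0.018,0.04,0,0,0],[1,0,0,0.06,0,0,0],[1,0,0,0.04,0,0,0],[1,0,0,0,0,0,0]]]'
python3 - <<'E'
from h import *
np.set_printoptions(precision=4,suppress=True)
# bulkhead, side walls as seen before (tool moved since; use side/top now)
s=manip.state();t=s["tool_pos"];print(totool(np.array([.576,.1265,.050])-t))
im,d=manip.grab_frame("wrist");cv2.imwrite("pics/wrist4.png",im[:,:,::-1])
for m in manip.outline_of("wrist","pot_a")[:3]:
    r=m["region"];ys,xs=np.nonzero(r);print(round(m["conf"],2),m["extent"],len(ys),at_depth("wrist",ys.mean(),xs.mean(),np.median(d[r])))
E
```

```text
time: 11.25
tool_pos: [0.5736, 0.126, 0.1052]
tool_rot: [0.0, 0.999, 0.047, -0.004]
contact_force: [-0.1, -0.0, 0.2]
gripper_width: 1.001
grasp_force: 0.0
[ 0.0029 -0.0002  0.0552]
0.87 [222.6, 146.7, 281.0, 195.6] 2037 [0.605  0.1327 0.0379]
0.81 [233.5, 227.8, 286.7, 257.4] 499 [0.5492 0.1173 0.0374]
0.6 [223.6, 186.5, 288.2, 245.9] 3164 [0.5814 0.1269 0.0595]
```

```bash
python3 -m crank '[[[1,0.001,0,0.03,0,0,0],[1,0,0,0.02,0,0,0],[1,0,0,0.003,0,0,0],[1,0,0,0,0,0,0],[1,0,0,0,0,0,0]]]'
```

```text
time: 11.98
tool_pos: [0.5789, 0.1265, 0.0577]
tool_rot: [-0.0, 0.999, 0.047, 0.001]
contact_force: [-0.6, 0.3, 0.8]
gripper_width: 1.002
grasp_force: 0.0
```

```bash
python3 -m crank '[[[1,-0.002,0,0.008,0,0,0],[1,0,0,0,0,0,0],[0,0,0,0,0,0,0],[0,0,0,0,0,0,0],[0,0,0,0,0,0,0]]]'
python3 -m crank '[[[0,0,0,0,0,0,0],[0,0,0,0,0,0,0]]]'
```

```text
time: 12.6
tool_pos: [0.5765, 0.1263, 0.049]
tool_rot: [-0.0, 0.999, 0.047, 0.0]
contact_force: [-0.3, -0.8, 0.3]
gripper_width: 0.432
grasp_force: 59.9
time: 12.85
tool_pos: [0.5765, 0.1263, 0.0489]
tool_rot: [-0.0, 0.999, 0.047, 0.001]
contact_force: [0.5, 1.5, 2.8]
gripper_width: 0.432
grasp_force: 59.8
```

```bash
python3 -m crank '[[[0,0,0,-0.025,0,0,0],[0,0,0.02,-0.015,0,0,0],[0,0,0.045,0,0,0,0],[0,0,0.02,0,0,0,0],[0,0,0,0.03,0,0,0]]]'
python3 -m crank '[[[0,0,0,0.024,0,0,0],[0,0,0,0.005,0,0,0],[0,0,0,0,0,0,0],[0,0,0,0,0,0,0]]]'
```

```text
time: 13.48
tool_pos: [0.5865, 0.0392, 0.0608]
tool_rot: [0.0, 0.999, 0.045, 0.003]
contact_force: [0.3, -0.6, -0.1]
gripper_width: 0.431
grasp_force: 59.9
time: 13.98
tool_pos: [0.5842, 0.0414, 0.0297]
tool_rot: [-0.0, 0.999, 0.047, 0.0]
contact_force: [-0.6, -0.2, 0.0]
gripper_width: 0.431
grasp_force: 60.1
```

```bash
python3 -m crank '[[[0,0,0,0.0015,0,0,0],[0,0,0,0.0015,0,0,0],[0,0,0,0,0,0,0]]]'
```

```text
time: 14.35
tool_pos: [0.5843, 0.0416, 0.028]
tool_rot: [0.0, 0.999, 0.047, -0.0]
contact_force: [-4.4, -0.0, 9.2]
gripper_width: 0.432
grasp_force: 64.8
```

The pot is on the floor, so I'll release, retreat and look.

```bash
python3 -m crank '[[[1,0,0,0,0,0,0],[1,0,0,0,0,0,0],[1,0,0,0,0,0,0],[1,0,0,0,0,0,0],[1,0,0,-0.02,0,0,0]]]'
python3 -m crank '[[[1,0,0,-0.05,0,0,0],[1,-0.04,-0.02,-0.045,0,0,0],[1,-0.05,-0.02,-0.03,0,0,0],[1,0,0,-0.03,0,0,0],[1,0,0,0,0,0,0]]]'
python3 -m crank '[[[1,0,0,0,0,0,0]]]' >/dev/null
python3 look.py 5 wrist
```

```text
time: 14.98
tool_pos: [0.5822, 0.0417, 0.045]
tool_rot: [-0.0, 0.999, 0.047, -0.002]
contact_force: [-0.3, 0.4, 0.0]
gripper_width: 1.002
grasp_force: 0.0
time: 15.6
tool_pos: [0.4928, 0.073, 0.2053]
tool_rot: [0.0, 0.999, 0.047, 0.004]
contact_force: [-0.2, 0.2, 0.1]
gripper_width: 0.997
grasp_force: 0.0
[0.4914 0.0726 0.2008]
wrist outline 0.88 [186.  79. 231. 125.] 1539 [0.5552 0.1211 0.0304]
wrist outline 0.83 [279.  57. 319. 103.] 1557 [0.5834 0.0423 0.0301]
wrist outline 0.76 [180.  31. 220.  81.] 1671 [0.5951 0.1309 0.0302]
wrist pot_a 0.9 [ 84. 294.] [0.5798 0.0425 0.01  ]
wrist pot_a 0.86 [ 58. 206.] [0.5953 0.1293 0.01  ]
wrist pot_a 0.63 [100. 210.] [0.5572 0.1234 0.01  ]
wrist chamber_floor 0.97 [ 77. 243.] [0.5816 0.0927 0.01  ]
```

View pics/wrist5.png

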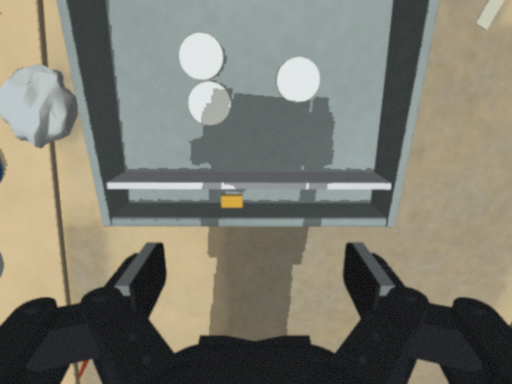

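All three stand upright: b at (201,56), a at (209,102) and c at (298,79). a and b still touch, so I'll grip a and move it 28 mm toward the front.

```bash
python3 -m crank '[[[1,0.035,-0.022,0.03,0,0,0],[1,0.033,-0.02,0.04,0,0,0],[1,0,0,0.05,0,0,0],[1,0,0,0,0,0,0],[1,0,0,0,0,0,0]]]'
python3 -c "
from h import *
s=manip.state();print(totool(np.array([.5555,.1212,.029])-s['tool_pos']))"
```

```text
time: 16.6
tool_pos: [0.5556, 0.1208, 0.0818]
tool_rot: [0.0, 0.999, 0.047, 0.001]
contact_force: [0.6, -0.6, 0.5]
gripper_width: 0.999
grasp_force: 0.0
[-0.0001054  -0.00042492  0.05277173]
```

```bash
python3 -m crank '[[[1,0,0,0.03,0,0,0],[1,0,0,0.018,0,0,0],[1,0,0,0.005,0,0,0],[1,0,0,0,0,0,0],[1,0,0,0,0,0,0]]]'
python3 -m crank '[[[0,0,0,0,0,0,0],[0,0,0,0,0,0,0],[0,0,0,0,0,0,0],[0,0,0,0,0,0,0],[0,0,0,0,0,0,0]]]'
```

```text
time: 17.23
tool_pos: [0.5558, 0.121, 0.0288]
tool_rot: [-0.0, 0.999, 0.047, 0.001]
contact_force: [0.4, 0.2, 0.8]
gripper_width: 1.001
grasp_force: 0.0
time: 17.85
tool_pos: [0.5555, 0.121, 0.0283]
tool_rot: [-0.0, 0.999, 0.047, 0.001]
contact_force: [0.6, -0.5, 4.7]
gripper_width: 0.429
grasp_force: 59.6
```

```bash
python3 -m crank '[[[0,0,0,-0.006,0,0,0],[0,-0.014,0,0,0,0,0],[0,-0.014,0,0,0,0,0],[0,0,0,0,0,0,0],[0,0,0,0.004,0,0,0]]]'
python3 -m crank '[[[0,0,0,0.002,0,0,0],[0,0,0,0,0,0,0],[0,0,0,0,0,0,0]]]'
```

```text
time: 18.48
tool_pos: [0.5272, 0.1183, 0.0298]
tool_rot: [-0.0, 0.999, 0.047, 0.001]
contact_force: [-0.2, -0.5, -0.2]
gripper_width: 0.428
grasp_force: 59.9
time: 18.85
tool_pos: [0.5275, 0.1183, 0.0283]
tool_rot: [0.0, 0.999, 0.047, -0.0]
contact_force: [-2.5, 0.4, 5.5]
gripper_width: 0.429
grasp_force: 60.2
```

```bash
python3 -m crank '[[[1,0,0,0,0,0,0],[1,0,0,0,0,0,0],[1,0,0,0,0,0,0],[1,0,0,0,0,0,0],[1,0,0,-0.02,0,0,0]]]'
python3 -m crank '[[[1,0,0,-0.05,0,0,0],[1,-0.03,0.02,-0.045,0,0,0],[1,-0.02,0.02,-0.04,0,0,0],[1,0,0,0,0,0,0],[1,0,0,0,0,0,0]]]'
python3 look.py 6 wrist side
python3 - <<'E'
from h import *
for r,c in [(182,240),(176,240)]: print(at_z("wrist",r,c,.054))
a=cv2.imread("pics/wrist6.png");b=cv2.imread("pics/side6.png")[120:240,180:330]
cv2.imwrite("pics/m6.png",np.vstack([a[:260],cv2.resize(b,(512,340))[:340]]))
E
```

```text
time: 19.48
tool_pos: [0.5254, 0.1181, 0.046]
tool_rot: [0.0, 0.999, 0.047, -0.002]
contact_force: [-0.2, 0.3, -0.3]
gripper_width: 0.995
grasp_force: 0.0
time: 20.1
tool_pos: [0.4808, 0.0738, 0.1822]
tool_rot: [-0.0, 0.999, 0.047, -0.0]
contact_force: [-0.2, 0.9, -0.4]
gripper_width: 0.998
grasp_force: 0.0
[0.4808 0.0738 0.1822]
wrist outline 0.83 [185.  96. 234. 146.] 1608 [0.5278 0.1192 0.0306]
wrist outline 0.73 [178.  12. 223.  68.] 1990 [0.5948 0.1316 0.0304]
wrist outline 0.7 [282.  42. 330.  88.] 1805 [0.5834 0.0431 0.0303]
wrist pot_a 0.92 [ 68. 300.] [0.5824 0.0437 0.01  ]
wrist pot_a 0.61 [121. 211.] [0.5278 0.1207 0.01  ]
wrist pot_a 0.58 [ 44. 206.] [0.595  0.1293 0.01  ]
wrist chamber_floor 0.57 [ 67. 248.] [0.5795 0.0899 0.01  ]
side outline 0.65 [231. 179. 241. 192.] 65 [0.5244 0.1097 0.0267]
side outline 0.65 [249. 172. 261. 181.] 71 [0.5937 0.1206 0.0241]
side pot_a 0.54 [190. 259.] [0.5917 0.0522 0.01  ]
side pot_a 0.51 [183. 237.] [0.5337 0.1225 0.01  ]
side pot_a 0.38 [178. 252.] [0.5945 0.1259 0.01  ]
side chamber_floor 0.88 [186. 254.] [0.5822 0.0802 0.01  ]
side door_hinge 0.82 [162. 274.] [0.6708 0.0951 0.086 ]
[0.4840559  0.08731169 0.054     ]
[0.48935054 0.08774056 0.054     ]
```

View pics/m6.png

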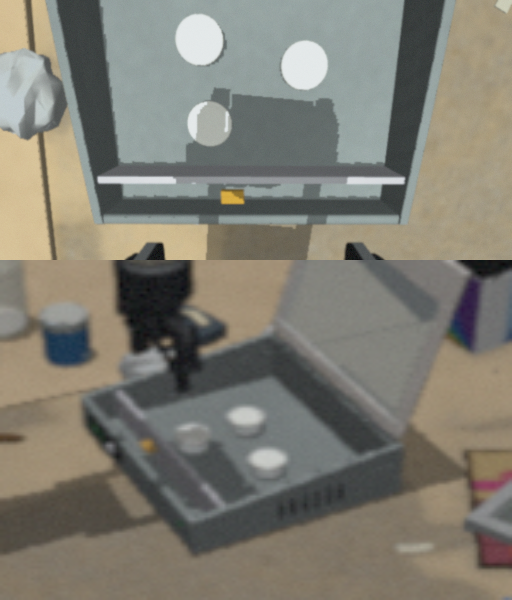

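The picture shows three upright pots at (209,123), (199,39) and (304,64). They are 68 to 94 mm apart, well inside the walls, with the door leaning back and the hand clear.

```bash
python3 -c "
from plant import manip
print(manip.job_done())"
```

```text
the job is handed in; nothing more can be done
None
```

I pressed the door, it swung fully open and stayed open, and all three pots stand upright on the chamber floor with centres 68 to 94 mm apart by camera; nothing round the chamber was touched, and the job is handed in (no verdict returned).

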